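Check the new balance springs of a microcentrifuge lid

TASK

The hinge springs of the microcentrifuge lid have just been renewed and a colleague is waiting to tighten the hinge collars: slide the lid catch fully open, take the lid by its front tab and raise it a little past its balance point, so that the springs carry it, without letting it fly wide open. Then ease it back and finish while still holding it steady in the gripper a few degrees below the balance point; do not let go. Leave the bottles, tools and boxes around the machine where they are.

Things in the scene. Friction and masses are not known exactly. Their poses are not given: they have to be found in the camera images.
- centrifuge: The microcentrifuge: off-white bench machine, 290 mm deep (its x), 250 mm wide (its y), fixed. Origin: on the bench under the middle of its footprint. Its +x points to the rear (hinge side), +y to its left seen from the robot, z up. In front a sloping control panel; behind it, at x = -112 to -75 mm, a ledge 85 mm high, then the deck, 125 mm high, with the rotor chamber under the lid.
- lid (a joint): Lid angle, rad: 0 shut, growing as the front edge rises about the rear hinge; stop at 1.7. Hinge springs balance the 0.85 kg lid at 0.75 rad (43 degrees): let go below that it falls shut, above it the springs throw it wide open (beyond 1.2 rad). Force needed at the tab: about 0.9 N up when shut, none at balance, 0.7 N down at 1.0 rad.
- lid_hinge (a point): The hinge line's middle, on the machine: 122 mm behind and 135 mm above the machine's origin. The hinge line runs along the machine's y; it does not move with the lid.
- lid_tab (a point): Grip point of the lid's front tab, mid-thickness, moving with the lid. The tab is a tongue in the middle of the lid's front edge, 36 mm wide (machine's y), 14 thick, 50 long. Lid shut: 222 mm in front of the hinge line, 137 above the bench, 52 above the ledge, 30 in front of the lid panel (220 wide, 18 thick). Pinched by its two sides from above, it turns between the fingers as the lid swings.
- catch (a joint): Travel of the slide catch, m: 0 fully latched, 0.026 fully open, sliding to the machine's +y (away from the tab). Its steel tongue lies over a lug on the lid's front edge and locks the lid until the catch has slid about 0.020. It stays where it is left; sliding it takes about 1.5 N.
- catch_thumb (a point): Middle of the catch's upright black thumb piece: 12 mm (machine's x) by 18 mm (machine's y), 166 mm above the bench, its top at 179 mm. Latched, it is 99 mm in front of and 82 mm left (+y) of the machine's origin. The steel tongue below it, 144 to 150 mm above the bench, reaches 22 mm from this point towards the lid.
- media_bottle: Bystander: clear glass bottle, white cap, 76 mm across, 150 mm tall, at the machine's left side. Origin under its middle.
- amber_jar: Bystander: amber jar, red lid, 86 mm across, 125 mm tall, at the machine's right side. Origin under its middle.
- tape: Bystander: roll of paper tape, 60 mm across, 18 mm tall, near the machine's front left corner. Origin under its middle.
- screwdriver: Bystander: screwdriver, 180 mm long, lying crosswise on the bench in front of the machine. Origin under it.
- hex_key: Bystander: bent steel hex key, 90 mm long, lying near the machine's front right corner. Origin under it.
- tube_rack: Bystander: grey tube rack, 230 by 105 by 40 mm, left on the bench. Origin under its middle.
- tip_box: Bystander: purple pipette tip box, 120 by 85 by 64 mm, right on the bench. Origin under its middle.
- tube_stand: Bystander: white foam stand with blue-capped tubes, 105 by 105 mm, 115 mm tall, right on the bench. Origin under its middle.

How it is judged:
By the outcome, as a careful person would: the job done as asked, in the order asked, and still so for the second after the job is handed in, while the arm keeps its last pose, push and grip.
It also fails if it takes over 54 s, if anything falls off the work surface, if the arm or the gripper's body presses on something with over 40 N, if the wrist force passes 120 N, or if a joint passes its speed limit or range.

ROBOT

A 6-joint arm with a two-finger parallel gripper is mounted at the origin on the work surface. World frame = base frame: x ahead of the robot, y to its left, z up, the work surface at z = 0. Lengths are in m, angles in rad, forces in N, time in s.
With the tool pointing down it reaches from about 0.3 to 0.875 m from the base axis. Payload 6.4 kg.
Tool frame: the origin (TCP) lies where the fingers leave the gripper's body, on its centre line; the fingertips stand 73 mm ahead of it and the grasp point (between the pads) lies 54 mm ahead of it; y points along the fingers, x is the direction in which the jaws open and shut, and the axes are right-handed (so a half turn about y gives the same grasp; the last joint's range is limited). The gripper opens to 85 mm and grips with 20 to 120 N. Pads are 22 mm wide; open, the fingers measure 114 mm over their backs; the gripper's body (76 mm by 85 mm) begins 54 mm behind the grasp point. The pads swing forward as they close: fully open they stand 13 mm farther back than shut.
Start: joints at [1.126, 0.181, 1.607, -0, 1.354, -0.206], TCP at [0.136, 0.559, 0.304] pointing down, gripper open.
Joint ranges: [-2.99, 2.99], [-0.89, 2.07], [0.3, 2.58], [-1.14, 4.28], [0, 2.63], [-3.12, 3.12]. Speed limits (rad/s): [2.57, 2.57, 3.01, 3.14, 3.14, 3.14].

INTERFACE

Orientations are given as a unit quaternion [x, y, z, w].
In Python, from station import env, camera, workorder gives the robot as it stands.
- The arm moves only by the tool jog_arm, never from a script. Its argument "deltas" is a list of rows, each a list of 6 numbers: the shift along the world's x, y, z in cm, then the turn, a rotation vector about the world's x, y, z in degrees. In form: [[x, y, z, ax, ay, az], ...]. A call has 1 to 12 rows; each row shifts and turns the commanded pose from where the row before left it; what a row does not reach is not made up. A row lasts 1/8 s, in which the tool goes at most 62.5 mm and 10.7 degrees, less where a joint would pass 70% of its speed; a pose out of reach is approached as far as the arm can. A call with a gripper value outside its range is refused whole. "fingers" is the closure, from 0 (fully open) to 1 (shut), set as the call begins (left out, the last holds). The fingers move at their own pace and stop on an object; "grip_force" is the grip in N (left out, the last holds). Time passes only in rows, so rows that do not move let the fingers close. It gives the time, the measured TCP pose, the force and the opening at its end, in the units of the state.
- env.state(): the state, without advancing time (a new reading comes with each control period).
- camera(name): name is "scene" or "top"; returns a dict with "frame" (384x512x3 uint8, blue, green, red), "K" (3x3 intrinsics, pixels), "R" (3x3) and "t" (3): a world point X has camera coordinates R X + t. Camera axes: x right, y down, z forward; pixel columns grow to the right and rows downward; lengths in m; the calibration is good to about 2 mm. A picture is of the moment at which its call begins. There is no depth.
- workorder.job_done(): hands the job in, once; it reports no verdict.
The state is a dict: "clock": time; "qpos": joint angles; "joint_velocities": joint speeds; "joint_torque": joint torques, N m; "ee_pos": TCP position; "tool_rot": TCP orientation; "contact_force": force on the tool from outside, world axes, zero at the start; "moment": the same for the moment, N m; "grip_width": finger opening in m.
Only numpy, scipy, OpenCV 4.12 (cv2) and the standard library are available. Lean on these libraries where they do the work, as an engineer would, in place of code of your own. Each camera call takes 0.05 s, during which the arm holds its last target. There are 200 camera calls.

## Working session

There is one attempt and no reset: what is moved stays moved. The work goes in short steps, Python scripts to look and compute and a tool call to move; the robot and the scene stay as the last step left them, time stands still between calls to the robot, and variables do not carry over. Pictures are saved under pics/ and viewed, about 8 in all and at most 12, crops included, and the job is handed in when it is done.

Besides the shell and the picture viewer there is one more tool, called as name(argument=value, ...) on one line, values as JSON. jog_arm: Moves the arm, as the interface text tells. Its arguments: {"type":"object","properties":{"deltas":{"type":"array"},"fingers":{"type":"number"},"grip_force":{"type":"number"}},"required":["deltas"]}

```bash
mkdir -p pics; ls; python3 - <<'E'
from station import env,camera
import cv2
for n in("scene","top"):
    c=camera(n);cv2.imwrite(f"pics/{n}0.png",c["frame"]);print(n,c["K"],c["R"],c["t"])
print(env.state())
E
```

```text
pics
scene [[416.86596672   0.         256.43053439]
 [  0.         416.86596672 188.04428015]
 [  0.           0.           1.        ]] [[-0.99856551  0.0530339   0.00737069]
 [ 0.02933472  0.65703111 -0.7532925 ]
 [-0.04479282 -0.75199569 -0.65764434]] [0.57606566 0.0717724  1.42328062]
top [[403.26755769   0.         256.73421328]
 [  0.         403.26755769 190.32004395]
 [  0.           0.           1.        ]] [[-8.77393998e-03 -9.99961346e-01 -5.69925569e-04]
 [-9.97243417e-01  8.79208401e-03 -7.36767724e-02]
 [ 7.36789353e-02 -7.80810568e-05 -9.97282010e-01]] [0.01247672 0.56180327 1.43955718]
{'clock': 0.1, 'qpos': array([ 1.12571774e+00,  1.81481273e-01,  1.60785845e+00,  1.68019708e-05,
        1.35380119e+00, -2.06335001e-01]), 'joint_velocities': array([-0.00025387, -0.00249925, -0.0015908 ,  0.00162378, -0.00030186,
       -0.00064415]), 'joint_torque': array([ 7.28790219e-04, -4.45878053e+01, -3.52242386e+01, -4.55184518e-04,
        4.14421374e-03, -2.84454137e-05]), 'ee_pos': array([0.13581647, 0.55835714, 0.30308994]), 'tool_rot': array([ 0.55622436,  0.43640329, -0.43738958, -0.55574903]), 'contact_force': array([0.10609896, 0.51314252, 0.3328139 ]), 'moment': array([-0.01902127, -0.019339  ,  0.04642611]), 'grip_width': 0.08502373456639424}
```

View pics/scene0.png

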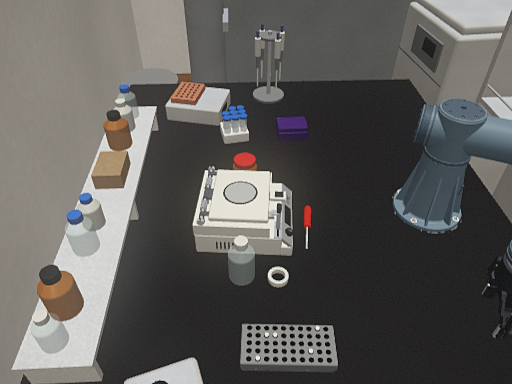

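View pics/top0.png

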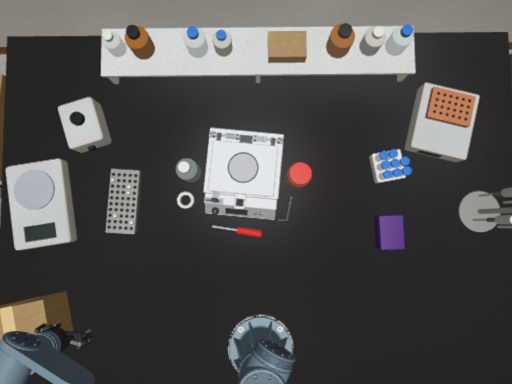

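The top view shows the centrifuge around pixel (243,173), front towards the robot. The bottle is at (188,169), the jar at (300,175), the tape at (185,200) and the screwdriver at (238,231). I'll enlarge the machine next.

```bash
python3 - <<'E'
import cv2,numpy as np
a=cv2.imread("pics/top0.png")[120:245,170:325];b=cv2.imread("pics/scene0.png")[160:260,185:320]
a=cv2.resize(a,None,fx=5,fy=5,interpolation=cv2.INTER_CUBIC);cv2.imwrite("pics/topc.png",a[:600])
cv2.imwrite("pics/scenec.png",cv2.resize(b,None,fx=5.5,fy=5.5,interpolation=cv2.INTER_CUBIC))
E
```

```text
(no output)
```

View pics/topc.png

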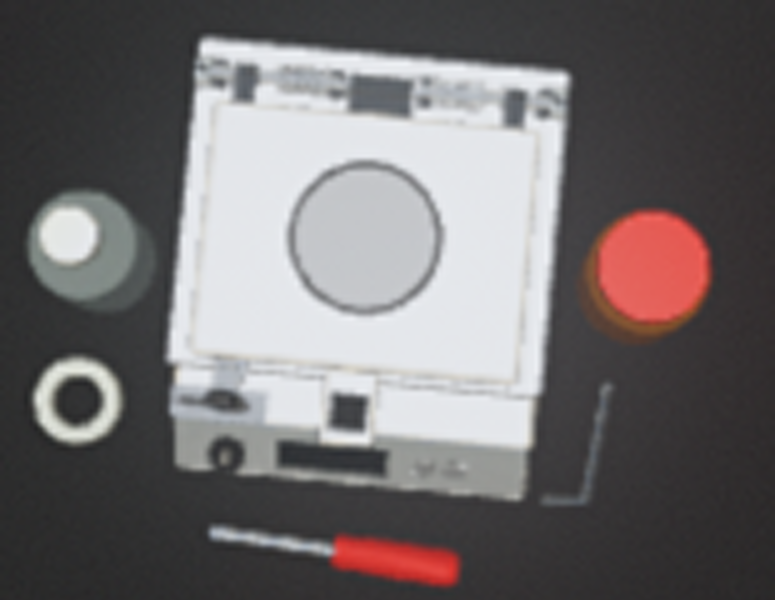

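View pics/scenec.png

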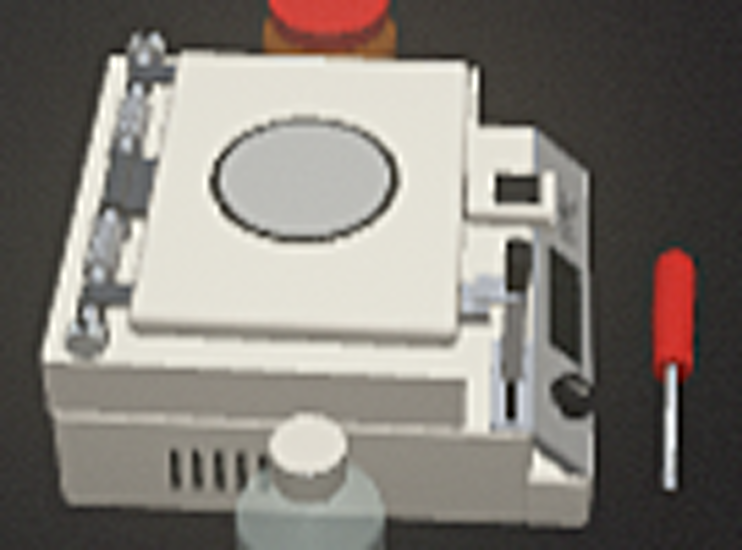

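The crops show the deck's rear corners at about (200,38) and (568,72), and its front corners at (168,362) and (541,395), in topc pixels. The tab spans (323..378, 375..442) and the black thumb piece is near (222,400). In scenec the thumb is near (518,258). Next I cast rays and fit the machine's frame.

```bash
cat > h.py <<'E'
import numpy as np
from scipy.spatial.transform import Rotation as Ro
CAL={"scene":(416.86596672,256.43053439,188.04428015,np.array([[-0.99856551,0.0530339,0.00737069],[0.02933472,0.65703111,-0.7532925],[-0.04479282,-0.75199569,-0.65764434]]),np.array([0.57606566,0.0717724,1.42328062])),
"top":(403.26755769,256.73421328,190.32004395,np.array([[-8.77393998e-03,-9.99961346e-01,-5.69925569e-04],[-9.97243417e-01,8.79208401e-03,-7.36767724e-02],[7.36789353e-02,-7.80810568e-05,-9.97282010e-01]]),np.array([0.01247672,0.56180327,1.43955718]))}
def ray(n,u,v,z):
    f,cx,cy,R,t=CAL[n];d=R.T@[(u-cx)/f,(v-cy)/f,1];c=-R.T@t
    return c+d*(z-c[2])/d[2]
def proj(n,X):
    f,cx,cy,R,t=CAL[n];p=R@X+t;return np.array([f*p[0]/p[2]+cx,f*p[1]/p[2]+cy])
T=lambda u,v,z:ray("top",170+(u+.5)/5-.5,120+(v+.5)/5-.5,z)
S=lambda u,v,z:ray("scene",185+(u+.5)/5.5-.5,160+(v+.5)/5.5-.5,z)
E
python3 - <<'E'
from h import *
np.set_printoptions(precision=4,suppress=True)
M=np.array([[.145,.125],[.145,-.125],[-.075,.125],[-.075,-.125]])
W=np.array([T(*p,.125)[:2] for p in[(200,38),(568,72),(168,362),(541,395)]])
print(W,np.linalg.norm(W[0]-W[1]),np.linalg.norm(W[0]-W[2]),np.linalg.norm(W[1]-W[3]))
a=M-M.mean(0);b=W-W.mean(0)
yaw=np.arctan2((a[:,0]*b[:,1]-a[:,1]*b[:,0]).sum(),(a*b).sum());R=np.array([[np.cos(yaw),-np.sin(yaw)],[np.sin(yaw),np.cos(yaw)]])
o=W.mean(0)-R@M.mean(0);print("yaw",np.degrees(yaw),"o",o,"res",W-(M@R.T+o))
L=[(215,103),(538,133),(518,382),(192,352)];P=np.array([(T(*p,.146)[:2]-o)@R for p in L]);print("lid M",P)
print("tab sides/front M",[(T(*p,.144)[:2]-o)@R for p in[(323,408),(378,412),(350,442),(348,411)]])
print("thumb M top",(T(222,400,.172)[:2]-o)@R, "scene",(S(518,245,.179)[:2]-o)@R)
for n,m,z in(("tab",[-.1,0],.137),("thumb",[-.099,.082],.166),("hinge",[.122,0],.135)):print(n,R@m+o,z)
print("scene rear corners M z.125",[(S(*p,.125)[:2]-o)@R for p in[(108,55),(45,362)]])
print("bystander M",[(n,(T(*p,z)[:2]-o)@R) for n,p,z in(("bottlecap",(67,235),.15),("jar",(652,267),.125),("tape",(78,400),.018))])
E
```

```text
[[ 0.7709  0.166 ]
 [ 0.7452 -0.084 ]
 [ 0.5501  0.1875]
 [ 0.5257 -0.0629]] 0.25131941126832397 0.22181224298254548 0.2205323015696945
yaw -5.635739111755797 o [0.6131 0.0551] res [[ 0.0012  0.0007]
 [ 0.     -0.0005]
 [-0.0007  0.0007]
 [-0.0005 -0.001 ]]
lid M [[ 0.0985  0.1086]
 [ 0.0976 -0.108 ]
 [-0.0694 -0.1091]
 [-0.0689  0.1075]]
tab sides/front M [array([-0.098 ,  0.0178]), array([-0.0974, -0.0187]), array([-0.1188, -0.0021]), array([-0.0985,  0.0011])]
thumb M top [-0.0999  0.0818] scene [-0.0986  0.0773]
tab [0.5136 0.0649] 0.137
thumb [0.5227 0.1464] 0.166
hinge [0.7346 0.0431] 0.135
scene rear corners M z.125 [array([ 0.1463, -0.1333]), array([0.1433, 0.1211])]
bystander M [('bottlecap', array([0.0008, 0.1972])), ('jar', array([ 0.0174, -0.1932])), ('tape', array([-0.1029,  0.2027]))]
```

```bash
cat >> h.py <<'E'
yaw=np.radians(-5.636);O=np.array([.6131,.0551]);Rm=np.array([[np.cos(yaw),-np.sin(yaw)],[np.sin(yaw),np.cos(yaw)]])
W=lambda x,y,z:np.append(Rm@[x,y]+O,z)
def toM(p): return np.append((np.array(p)[:2]-O)@Rm,p[2])
def qt(s=1): # tool y down, tool x along s*machine y
    x=np.append(Rm@[0,s],0);y=np.array([0,0,-1.]);return Ro.from_matrix(np.c_[x,y,np.cross(x,y)])
E
python3 - <<'E'
from h import *
from station import env
s=env.state();q=Ro.from_quat(s["tool_rot"]);print(q.as_matrix().round(3))
for k in(1,-1):print(k,(qt(k)*q.inv()).as_rotvec(degrees=True))
print(W(-.099,.045,.231)-s["ee_pos"])
E
```

```text
[[ 0.236 -0.001 -0.972]
 [ 0.972 -0.001  0.236]
 [-0.002 -1.     0.   ]]
1 [ 0.08227123 -0.03338464  8.04320637]
-1 [-5.01796163e-02 -1.23659840e-01 -1.71956743e+02]
[ 0.38318148 -0.44875206 -0.07208994]
```

jog_arm(deltas=[[3.2,-3.74,0,0,0,0.67],[3.2,-3.74,0,0,0,0.67],[3.2,-3.74,0,0,0,0.67],[3.2,-3.74,0,0,0,0.67],[3.2,-3.74,0,0,0,0.67],[3.2,-3.74,0,0,0,0.67],[3.2,-3.74,0,0,0,0.67],[3.2,-3.74,0,0,0,0.67],[3.2,-3.74,0,0,0,0.67],[3.2,-3.74,0,0,0,0.67],[3.2,-3.74,0,0,0,0.67],[3.2,-3.74,0,0,0,0.67]], fingers=1)

```text
clock: 1.6
ee_pos: [0.5207, 0.1085, 0.3035]
tool_rot: [-0.524, -0.475, 0.475, 0.524]
contact_force: [-0.0, 0.0, 0.9]
grip_width: 0.0001
```

jog_arm(deltas=[[0,0,0,0,0,0],[0,0,0,0,0,0]])

```text
clock: 1.85
ee_pos: [0.5195, 0.11, 0.3033]
tool_rot: [-0.524, -0.474, 0.475, 0.525]
contact_force: [0.1, -0.3, -0.1]
grip_width: 0.0
```

```bash
cat > st.py <<'E'
from h import *
from station import env,camera
import cv2,sys
np.set_printoptions(precision=4,suppress=True)
s=env.state();q=Ro.from_quat(s["tool_rot"])
print("t",s["clock"],"M",toM(s["ee_pos"]),"turn left",(qt(1)*q.inv()).as_rotvec(degrees=True),"F",s["contact_force"],"w",s["grip_width"],"q",s["qpos"])
for n in sys.argv[2:]:
    c=camera(n)["frame"];x0,y0,w,h=(185,130,150,115) if n=="scene" else (170,120,130,110)
    cv2.imwrite(f"pics/{n}{sys.argv[1]}.png",cv2.resize(c[y0:y0+h,x0:x0+w],None,fx=5,fy=5,interpolation=cv2.INTER_CUBIC))
E
python3 st.py 1 scene
```

```text
t 1.85 M [-0.0986  0.0454  0.3033] turn left [-0.0211 -0.0882  0.0474] F [ 0.106  -0.3455 -0.1321] w 1.5918935783403287e-05 q [-0.0152  0.0837  1.7169  0.0004  1.3425 -1.4869]
```

View pics/scene1.png

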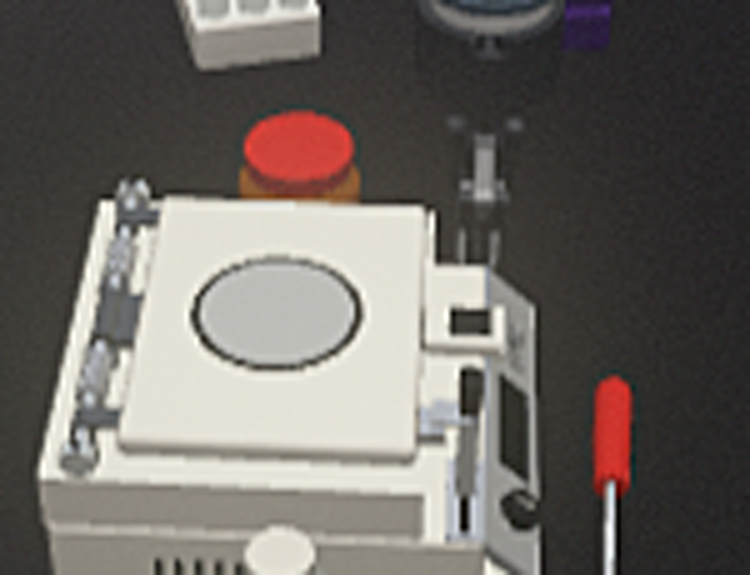

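jog_arm(deltas=[[0,0,-2.4,0,0,0],[0,0,-2.4,0,0,0],[0,0,-1.6,0,0,0],[0,0,-0.8,0,0,0],[0,0,0,0,0,0],[0.05,0.5,0,0,0,0],[0.05,0.5,0,0,0,0],[0,0,0,0,0,0]])

```text
clock: 2.9
ee_pos: [0.5212, 0.1204, 0.2323]
tool_rot: [0.524, 0.475, -0.475, -0.524]
contact_force: [1.2, -0.2, 0.3]
grip_width: 0.0002
```

jog_arm(deltas=[[0.02,0.2,0,0,0,0],[0.02,0.2,0,0,0,0],[0.02,0.2,0,0,0,0],[0.02,0.2,0,0,0,0],[0.02,0.2,0,0,0,0],[0,0,0,0,0,0]])

```text
clock: 3.65
ee_pos: [0.5221, 0.13, 0.2319]
tool_rot: [0.524, 0.475, -0.475, -0.524]
contact_force: [-0.3, -0.9, 0.6]
grip_width: -0.0001
```

```bash
python3 st.py 2 scene
```

```text
t 3.65 M [-0.098   0.0656  0.2319] turn left [-0.0037  0.0068  0.0021] F [-0.2862 -0.8694  0.5569] w -6.361392997503784e-05 q [ 0.0233  0.1759  1.7669  0.0001  1.1987 -1.4491]
```

View pics/scene2.png

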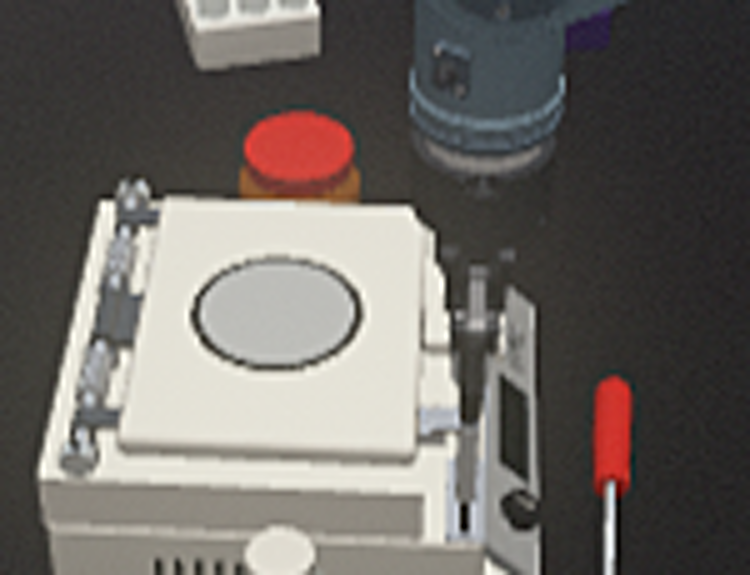

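The fingers have reached the black thumb piece near (470,400), and the bar below it has started to shift. I'll keep pushing.

jog_arm(deltas=[[0.02,0.2,0,0,0,0],[0.02,0.2,0,0,0,0],[0.02,0.2,0,0,0,0],[0.02,0.2,0,0,0,0],[0.02,0.2,0,0,0,0],[0.02,0.2,0,0,0,0],[0,0,0,0,0,0]])

```text
clock: 4.58
ee_pos: [0.5232, 0.1421, 0.2319]
tool_rot: [-0.524, -0.475, 0.475, 0.524]
contact_force: [-0.1, -0.7, -0.2]
grip_width: 0.0001
```

jog_arm(deltas=[[0.02,0.2,0,0,0,0],[0.02,0.2,0,0,0,0],[0,0,0,0,0,0]])

```text
clock: 4.95
ee_pos: [0.5236, 0.1461, 0.2319]
tool_rot: [-0.524, -0.475, 0.475, 0.524]
contact_force: [0.5, 0.3, -0.2]
grip_width: -0.0002
```

jog_arm(deltas=[[0.02,0.2,0,0,0,0],[0,0,0,0,0,0]])

```text
clock: 5.2
ee_pos: [0.5238, 0.148, 0.2319]
tool_rot: [-0.524, -0.475, 0.475, 0.524]
contact_force: [0.6, -1.3, 0.3]
grip_width: 0.0001
```

jog_arm(deltas=[[0.02,0.2,0,0,0,0],[0,0,0,0,0,0]])

```text
clock: 5.45
ee_pos: [0.524, 0.15, 0.2319]
tool_rot: [-0.524, -0.475, 0.475, 0.524]
contact_force: [0.2, -0.4, -1.1]
grip_width: -0.0
```

```bash
python3 st.py 3 scene
```

```text
t 5.45 M [-0.098   0.0857  0.2319] turn left [-0.0061 -0.0016  0.0003] F [ 0.1614 -0.4062 -1.0723] w -1.1940330417924801e-05 q [ 0.061   0.1911  1.749   0.0001  1.2015 -1.4115]
```

View pics/scene3.png

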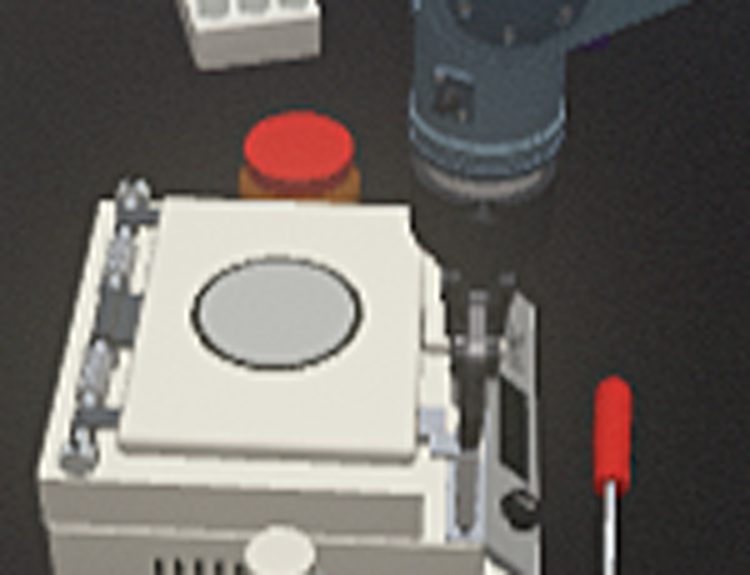

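The bar under the thumb has moved left, to about (465,530), and covers the dark slot. The end stop isn't felt yet, so I'll go on in smaller steps.

jog_arm(deltas=[[0.01,0.1,0,0,0,0],[0,0,0,0,0,0]])

```text
clock: 5.75
ee_pos: [0.5241, 0.1505, 0.2319]
tool_rot: [0.524, 0.474, -0.475, -0.524]
contact_force: [0.2, -4.0, 1.2]
grip_width: 0.0
```

jog_arm(deltas=[[0.01,0.1,0,0,0,0],[0,0,0,0,0,0]])

```text
clock: 6.0
ee_pos: [0.5242, 0.1509, 0.2319]
tool_rot: [0.524, 0.474, -0.475, -0.524]
contact_force: [-1.2, -8.0, 2.1]
grip_width: -0.0001
```

jog_arm(deltas=[[0.01,0.1,0,0,0,0],[0,0,0,0,0,0]])

```text
clock: 6.25
ee_pos: [0.5242, 0.1512, 0.2319]
tool_rot: [0.525, 0.474, -0.476, -0.523]
contact_force: [-1.7, -11.5, 2.2]
grip_width: 0.0001
```

The stop shows clearly: the force rises to 11 N with almost no motion. I'll back off and go above the tab.

jog_arm(deltas=[[-0.05,-0.5,0,0,0,0],[-0.05,-0.5,1.0,0,0,0],[-0.2,-2.0,0.5,0,0,0],[-0.25,-2.5,0,0,0,0],[-0.25,-2.3,0,0,0,0],[-0.1,-0.95,0,0,0,0],[0,0,0,0,0,0],[0,0,0,0,0,0]])

```text
clock: 7.25
ee_pos: [0.5154, 0.066, 0.247]
tool_rot: [-0.524, -0.475, 0.475, 0.524]
contact_force: [-1.3, 0.2, 0.0]
grip_width: 0.0002
```

jog_arm(deltas=[[0,0,0,0,0,0],[0,0,0,0,0,0],[0,0,0,0,0,0]], fingers=0.25)

```text
clock: 7.62
ee_pos: [0.5153, 0.0657, 0.2468]
tool_rot: [-0.524, -0.475, 0.475, 0.524]
contact_force: [-0.5, 0.2, -0.2]
grip_width: 0.0545
```

```bash
python3 st.py 4 scene
```

```text
t 7.625 M [-0.0984  0.0009  0.2468] turn left [-0.0019 -0.0049 -0.0192] F [-0.516   0.1638 -0.1977] w 0.0545145183680161 q [-0.102   0.1172  1.8008  0.      1.2237 -1.5748]
```

View pics/scene4.png

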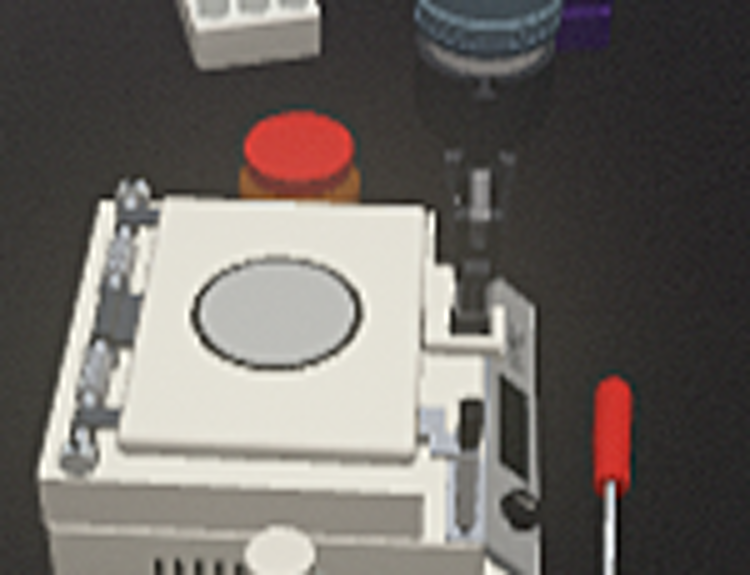

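The thumb now sits at (470,420), about 32 zoomed pixels (27 mm) from where it started, so the catch is open. The fingers straddle the tab; I'll descend and grip it.

jog_arm(deltas=[[-0.17,-0.07,0,0,0,0],[0,0,-1.5,0,0,0],[0,0,-1.5,0,0,0],[0,0,-1.5,0,0,0],[0,0,-1.2,0,0,0],[0,0,0,0,0,0]])

```text
clock: 8.43
ee_pos: [0.5128, 0.0648, 0.1884]
tool_rot: [-0.523, -0.474, 0.475, 0.525]
contact_force: [-0.8, -0.5, 0.3]
grip_width: 0.0636
```

jog_arm(deltas=[[0,0,0,0,0,0],[0,0,0,0,0,0],[0,0,0,0,0,0],[0,0,0,0,0,0],[0,0,0,0,0,0]], fingers=1, grip_force=25)

```text
clock: 9.05
ee_pos: [0.5141, 0.0652, 0.1906]
tool_rot: [0.524, 0.475, -0.474, -0.524]
contact_force: [0.1, 5.3, 2.6]
grip_width: 0.0356
```

```bash
python3 st.py 5; python3 - <<'E'
from h import *
r=lambda a:W(.122-.222*np.cos(a)-.002*np.sin(a),0,.135+.222*np.sin(a)+.002*np.cos(a))
p=r(0)
for a in np.arange(0.1,1.01,.05):
    print(round(a,2),((r(a)-r(0))*100).round(2))
E
```

```text
t 9.05 M [-0.0995  0.0004  0.1906] turn left [-0.0541  0.0946  0.0105] F [0.0575 5.3301 2.6329] w 0.035583068918477095 q [-0.1036  0.1893  1.8458  0.0012  1.1049 -1.5764]
0.1 [ 0.09 -0.01  2.22]
0.15 [ 0.22 -0.02  3.32]
0.2 [ 0.4  -0.04  4.41]
0.25 [ 0.64 -0.06  5.49]
0.3 [ 0.93 -0.09  6.55]
0.35 [ 1.27 -0.13  7.6 ]
0.4 [ 1.67 -0.16  8.63]
0.45 [ 2.11 -0.21  9.64]
0.5 [ 2.61 -0.26 10.62]
0.55 [ 3.15 -0.31 11.57]
0.6 [ 3.75 -0.37 12.5 ]
0.65 [ 4.38 -0.43 13.39]
0.7 [ 5.07 -0.5  14.25]
0.75 [ 5.79 -0.57 15.08]
0.8 [ 6.56 -0.65 15.86]
0.85 [ 7.36 -0.73 16.61]
0.9 [ 8.2  -0.81 17.31]
0.95 [ 9.08 -0.9  17.97]
1.0 [ 9.99 -0.99 18.59]
```

jog_arm(deltas=[[0.02,0,0.55,0,0,0],[0.02,0,0.55,0,0,0],[0.03,0,0.56,0,0,0],[0.04,-0.01,0.56,0,0,0],[0.05,0,0.55,0,0,0],[0.06,0,0.55,0,0,0],[0.08,-0.01,0.55,0,0,0],[0.1,-0.01,0.54,0,0,0],[0.11,-0.01,0.54,0,0,0],[0.13,-0.01,0.54,0,0,0],[0.14,-0.02,0.53,0,0,0],[0.15,-0.02,0.53,0,0,0]])

```text
clock: 10.55
ee_pos: [0.5236, 0.0642, 0.2556]
tool_rot: [0.524, 0.476, -0.474, -0.524]
contact_force: [5.4, 5.4, -4.1]
grip_width: 0.0355
```

```bash
python3 st.py 6 scene
```

```text
t 10.55 M [-0.09    0.0003  0.2556] turn left [-0.0614  0.1201  0.0176] F [ 5.447   5.396  -4.1254] w 0.0355307217711926 q [-0.1037  0.1234  1.7748  0.0014  1.2415 -1.5763]
```

View pics/scene6.png

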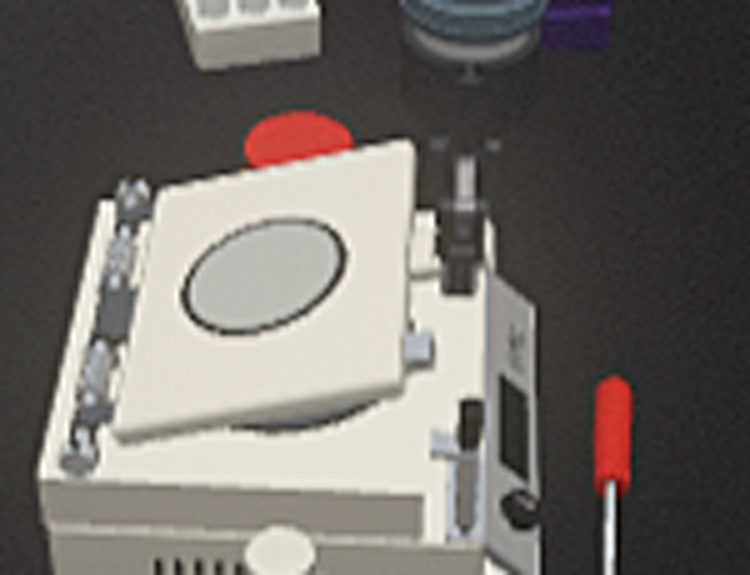

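The lid is up at about 0.3 rad, with the tab held at (460,260) and the catch still open at (470,420). I'll raise it further.

jog_arm(deltas=[[0.18,-0.02,0.53,0,0,0],[0.19,-0.02,0.52,0,0,0],[0.2,-0.02,0.52,0,0,0],[0.22,-0.02,0.51,0,0,0],[0.23,-0.02,0.51,0,0,0],[0.24,-0.03,0.5,0,0,0],[0.25,-0.02,0.5,0,0,0],[0.26,-0.03,0.48,0,0,0],[0.27,-0.02,0.48,0,0,0],[0.28,-0.03,0.47,0,0,0],[0.3,-0.03,0.47,0,0,0],[0.31,-0.03,0.46,0,0,0]])

```text
clock: 12.1
ee_pos: [0.552, 0.0613, 0.3146]
tool_rot: [-0.524, -0.475, 0.475, 0.524]
contact_force: [2.7, 4.7, -3.1]
grip_width: 0.0354
```

```bash
cat >> h.py <<'E'
def lidang(n): # hinge->tab elevation from TCP-54mm
    from station import env
    s=env.state();g=s["ee_pos"]+Ro.from_quat(s["tool_rot"]).apply([0,.054,0]);m=toM(g)
    d=m-np.array([.122,0,.135]);print(n,"grasp M",m.round(4),"ang",np.arctan2(d[2],-d[0]),"r",np.hypot(d[0],d[2]),"F",s["contact_force"].round(1),"w",s["grip_width"])
E
python3 -c "
from h import *
lidang(0)"
```

```text
0 grasp M [-6.140e-02  2.000e-04  2.606e-01] ang 0.6004018847431353 r 0.22230926331582473 F [ 2.7  4.7 -3.1] w 0.03537575983900106
```

jog_arm(deltas=[[0.27,-0.03,0.38,0,0,0],[0.27,-0.03,0.37,0,0,0],[0.28,-0.03,0.37,0,0,0],[0.29,-0.03,0.36,0,0,0],[0.29,-0.03,0.35,0,0,0],[0.3,-0.03,0.35,0,0,0],[0.31,-0.03,0.34,0,0,0],[0.31,-0.03,0.33,0,0,0],[0.32,-0.03,0.32,0,0,0],[0.32,-0.03,0.32,0,0,0],[0.33,-0.03,0.31,0,0,0],[0.33,-0.03,0.31,0,0,0]])

```text
clock: 13.6
ee_pos: [0.5884, 0.0575, 0.3557]
tool_rot: [-0.524, -0.475, 0.475, 0.524]
contact_force: [3.0, 4.8, -4.0]
grip_width: 0.0353
```

jog_arm(deltas=[[0,0,0,0,0,0],[0,0,0,0,0,0],[0,0,0,0,0,0],[0,0,0,0,0,0]])

```text
clock: 14.1
ee_pos: [0.5885, 0.0575, 0.3559]
tool_rot: [-0.524, -0.475, 0.475, 0.524]
contact_force: [1.9, 5.3, -2.6]
grip_width: 0.0354
```

```bash
python3 -c "
from h import *
lidang(0)"; python3 st.py 7 scene
```

```text
0 grasp M [-0.0247  0.      0.3019] ang 0.8497503159828745 r 0.2221967324562637 F [ 1.9  5.3 -2.6] w 0.03544093355591237
t 14.1 M [-0.0247  0.      0.3559] turn left [-0.023   0.0075 -0.0025] F [ 1.9156  5.2878 -2.5955] w 0.03544093355591237 q [-0.1033  0.1783  1.5045  0.0004  1.4587 -1.5758]
```

View pics/scene7.png

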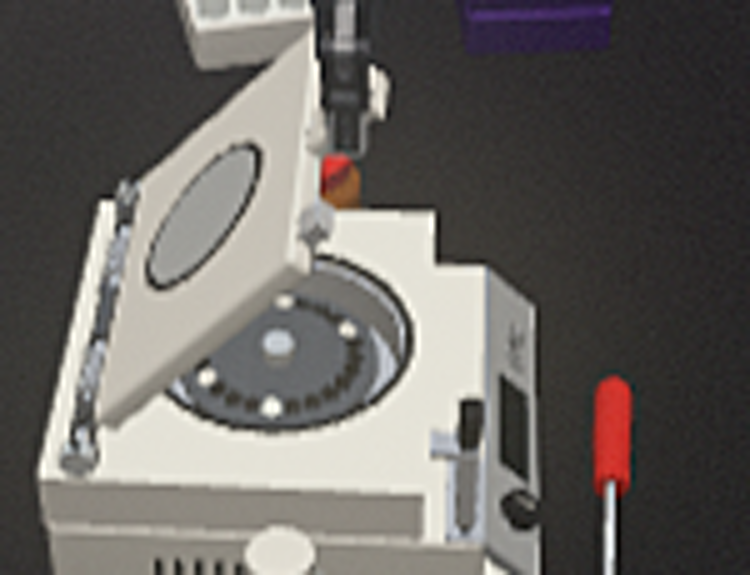

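The lid stands at about 0.85 rad, held at the tab (350,95), with the rotor chamber in view and nothing else moved. Now I'll ease it back to about 0.68 rad.

jog_arm(deltas=[[-0.23,0.02,-0.21,0,0,0],[-0.23,0.02,-0.21,0,0,0],[-0.23,0.02,-0.21,0,0,0],[-0.22,0.02,-0.22,0,0,0],[-0.22,0.02,-0.22,0,0,0],[-0.22,0.02,-0.22,0,0,0],[-0.21,0.02,-0.23,0,0,0],[-0.21,0.02,-0.23,0,0,0],[-0.21,0.02,-0.23,0,0,0],[-0.2,0.03,-0.24,0,0,0],[-0.2,0.03,-0.24,0,0,0],[-0.19,0.02,-0.24,0,0,0]])

```text
clock: 15.65
ee_pos: [0.5633, 0.0601, 0.3304]
tool_rot: [0.525, 0.476, -0.474, -0.523]
contact_force: [0.4, 5.2, 3.5]
grip_width: 0.0356
```

jog_arm(deltas=[[0,0,0,0,0,0],[0,0,0,0,0,0],[0,0,0,0,0,0],[0,0,0,0,0,0]])

```text
clock: 16.15
ee_pos: [0.5632, 0.0602, 0.3302]
tool_rot: [0.524, 0.475, -0.474, -0.523]
contact_force: [-0.9, 5.1, 2.1]
grip_width: 0.0355
```

```bash
python3 -c "
from h import *
lidang(0)"; python3 st.py 8 scene top
```

```text
0 grasp M [-5.010e-02  2.000e-04  2.762e-01] ang 0.6871747039408819 r 0.2225853544944343 F [-0.9  5.1  2.1] w 0.03553856651760801
t 16.15 M [-0.0502  0.0002  0.3302] turn left [-0.0149  0.1255 -0.0078] F [-0.9462  5.1084  2.1177] w 0.03553856651760801 q [-0.1033  0.1389  1.601   0.0005  1.3995 -1.5759]
```

View pics/scene8.png

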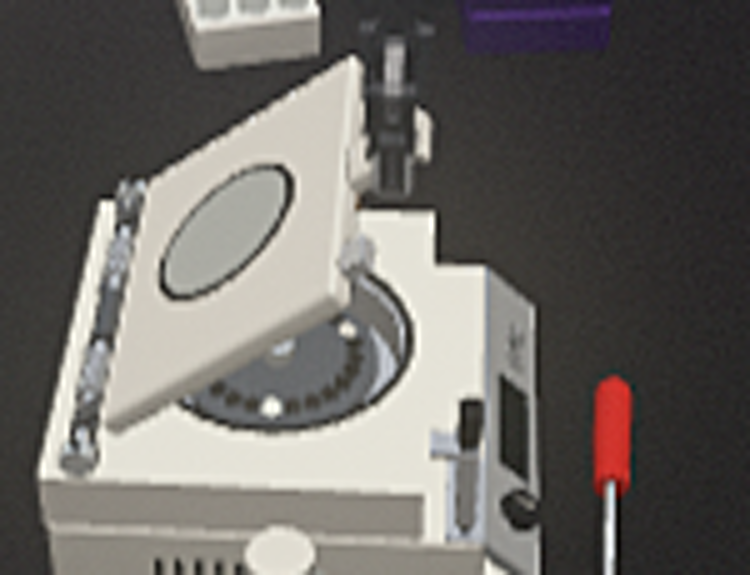

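The lid is held at about 0.687 rad, 3.6° below balance. The tab is in the fingers at (395,140), the catch is open at (470,420) and the items around the machine are undisturbed.

```bash
python3 -c "
from station import workorder
print(workorder.job_done())"
```

```text
the job is handed in; nothing more can be done
None
```

The job is done and handed in: the lid is held in the gripper at about 0.687 rad (39.4°), some 3.6° below its balance point of 0.75 rad.

- **Catch:** I pushed it with closed fingers to its end stop, where the force rose to 11.5 N with almost no further motion. The pictures before and after show about 27 mm of travel, against 26 mm for fully open.
- **Lid:** I gripped the tab by its sides at 25 N, raised it slowly to about 0.85 rad, held it there for half a second, then eased it back. It never left the fingers.
- **Last checks:**
  - The gripper opening was 35.5 mm on the 36 mm tab.
  - The tab's distance from the hinge came out at 222.6 mm, against 222 mm expected.
  - The lid angle comes from the arm's pose, not from the lid itself. I'd trust it to about half a degree.
  - A steady sideways force of about 5 N remained at the wrist, probably from a slightly off-centre grip. I left it alone.
- **Surroundings:** In the last scene picture, the screwdriver, the tip box, the tube stand and the part of the bottle in view looked unmoved. The jar was hidden behind the lid by then. I took a final top view but did not look at it, so the tape, hex key and tube rack were not checked again.
- **Time:** It took about 16 s of the 54 s allowed.

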